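Open a tight jar of dishwasher pods in the bracing socket

TASK

Stand the jar with the green cap squarely in the white square socket, fully down, so that it cannot turn. Then unscrew its tight cap anticlockwise, stop turning when the threads let go, and lift the cap straight up to hold it level in the gripper just above the jar's mouth: finish while still holding it there, touching nothing else with it. The jar stays seated, and the white-capped jar, the sink stopper and the carton are left where they stand.

Things in the scene. Friction and masses are not known exactly. Their poses are not given: they have to be found in the camera images.
- jar: Clear plastic jar of pods, 0.35 to 0.55 kg: square body 66 x 66 mm, 82 mm high, its lowest 10 mm tapering to 58 mm at the foot; round neck 39 mm across above it. Origin: centre of the underside; z up, x and y square to the faces (all four sides fit the socket alike). The tight cap carries the jar when it is lifted by the cap.
- jar_mouth (a point): Centre of the jar's mouth, on its axis 112 mm above the underside (under the cap while that is on). A black rubber seal with a raised rib fills the mouth; the rib fits a groove inside the cap and drags on it, which makes the cap tight until it is lifted off.
- cap: Green round ribbed screw cap of that jar, 58 mm across, 25 mm high, 50 g. Origin: centre of its lower edge, z up. Screwed on, the lower edge is 90 mm and the top 115 mm above the jar's underside; the shoulder is 8 mm below the edge. Turning it takes about 0.4 N m, more than a jar standing loose resists. Once unscrewed, the edge clears the mouth after 22 mm of lift.
- cap_top (a point): Centre of the cap's top, 25 mm above its lower edge. The thread is short (three lugs): turned anticlockwise seen from above it lets go after 55 to 65 degrees, with up to 3 mm of rise on the way, and then lifts straight off; at about 95 degrees the lugs meet the next thread and block. The jar may first turn a few degrees in the socket. Clockwise it is blocked almost at once.
- socket: White square socket block fixed to the surface, 104 x 104 mm and 32 mm high, with a steel foot tab 19 mm long on its -x and +x sides. Square pocket 71 x 71 mm, open at the top, 26 mm deep, walls 16.5 mm thick. Origin: centre of the underside, z up, x and y square to the pocket. A seated jar's underside is 6 mm above this origin.
- socket_floor (a point): Centre of the pocket's floor, 6 mm above the surface.
- white_jar: Another jar of the same shape and size, with a white cap: leave it. Origin: centre of its underside.
- stopper: Steel sink stopper, a disc 84 mm across, 30 mm high, leave it. Origin: centre of its underside.
- carton: Cardboard carton, 90 x 150 x 60 mm, leave it. Origin: centre of its underside.

How it is judged:
On the way:
1. the green-capped jar stands squarely at the bottom of the socket, its cap still screwed on (z of jar in the frame of socket below 0.0095 m and horizontal distance between jar and socket below 0.006 m and angle between jar's own z axis and vertical below 0.06 rad and (angle between the x axis of jar and the x axis of socket, either way round below 0.15 rad or angle between the x axis of jar and the y axis of socket, either way round below 0.15 rad) and z of cap in the frame of jar below 0.096 m), for 0.2 s.
At the end, for the whole second after the job is handed in: Jar in the socket: on its floor within 3.5 mm, centred within 6 mm, square within 8 degrees. The gripper still holds the cap, at rest, level within 8 degrees, within 15 mm sideways of the mouth, its lower edge 2 to 35 mm above it. Neither cap nor robot touches the jar (z of jar in the frame of socket below 0.0095 m and horizontal distance between jar and socket below 0.006 m and angle between jar's own z axis and vertical below 0.06 rad and (angle between the x axis of jar and the x axis of socket, either way round below 0.15 rad or angle between the x axis of jar and the y axis of socket, either way round below 0.15 rad) and z of cap in the frame of jar_mouth between 0.002 and 0.035 m and horizontal distance between cap and jar_mouth below 0.015 m and angle between cap's own z axis and vertical below 0.15 rad and contact force between the fingers and cap above 2 N and contact force between cap and jar below 0.2 N and contact force between each of the arm, the fingers and jar below 0.5 N and linear speed of each of cap, jar below 0.02 m/s); the arm keeps its last pose, push and grip.
It fails at once if the cap comes off while the jar is not seated in the socket (z of cap in the frame of jar above 0.1 m and not (z of jar in the frame of socket below 0.014 m and horizontal distance between jar and socket below 0.012 m)).
It fails at once if the jar tips over (angle between jar's own z axis and vertical above 0.7 rad).
It fails at once if the white-capped jar is pushed away or tipped over (distance of white_jar from where it was at the start of the episode above 0.03 m or angle between white_jar's own z axis and vertical above 0.4 rad).
It fails at once if the sink stopper or the carton is pushed away (distance of any of stopper, carton from where it was at the start of the episode above 0.03 m).
It also fails if it takes over 45 s, if anything falls off the work surface, if the arm or the gripper's body presses on something with over 40 N, if the wrist force passes 120 N, or if a joint passes its speed limit or range.

ROBOT

A 6-joint arm with a two-finger parallel gripper is mounted at the origin on the work surface. World frame = base frame: x ahead of the robot, y to its left, z up, the work surface at z = 0. Lengths are in m, angles in rad, forces in N, time in s.
With the tool pointing down it reaches from about 0.375 to 0.975 m from the base axis. Payload 3.8 kg.
Tool frame: the origin (TCP) lies between the finger pads; the fingertips stand 17 mm ahead of it and the grasp point (between the pads) lies 2 mm behind it; z points along the fingers, y is the line along which they close (so a half turn about z gives the same grasp; the last joint's range is limited). The gripper opens to 88 mm and grips with 3 to 60 N. Pads are 18 mm wide; open, the fingers measure 123 mm over their backs; the gripper's body (75 mm by 187 mm) begins 45 mm behind the grasp point.
Start: joints at [-1.221, 0.264, 1.604, -0, 1.274, -0.037], TCP at [0.255, -0.625, 0.256] pointing down, gripper open.
Joint ranges: [-2.63, 2.63], [-0.94, 2.18], [0.31, 2.57], [-1.31, 4.45], [0, 2.66], [-2.55, 2.55]. Speed limits (rad/s): [2.57, 2.57, 3.14, 3.14, 3.14, 3.14].

INTERFACE

Orientations are given as a unit quaternion [w, x, y, z].
In Python, from plant import r, kinematics, vision, workorder, nets gives the robot as it stands. The module is installed in compiled form; this text tells all that it offers. Calls block until the motion is done:
- r.move_ptp(position, orientation): joint-space move of the TCP to a pose.
- r.movel(position, speed=0.15, rotation=None): straight line of the TCP; rotation=None keeps the orientation; speed is the mean speed in m/s.
- r.goto_joints(angles): joint-space move.
- r.command_gripper(opening, squeeze=None): finger opening in m; squeeze is the grip in N (None keeps the last); returns when the fingers have stopped.
- r.pause(seconds).
- kinematics.ik(position, orientation): joint angles nearest the present ones, or None.
- r.get_state(): the state.
- vision.get_image(name): name is "side" or "top" or "wrist"; returns (picture, depth): 400x640x3 uint8, red, green, blue; 400x640 float32, m along the optical axis (not along the pixel's ray), 0 where there is no reading.
- vision.camera_params(name): a dict with "intrinsics" (3x3 intrinsics, pixels), "dist" ([k1, k2, p1, p2, k3] as OpenCV has them; the pictures are not rectified), "rvec" (rotation vector, rad) and "tvec" (3), from world to camera coordinates, as OpenCV has them. Camera axes: x right, y down, z forward; pixel columns grow to the right and rows downward; lengths in m; the calibration is good to about 2 mm. A picture is of the moment at which its call begins: read the wrist's pose just before it. camera_params takes no time and is no camera call; for the wrist camera it gives the pose at the moment of the call.
A pose or a line that the arm cannot do raises r.IKError and nothing moves.
- workorder.job_done(): hands the job in; it is judged then, once.
Trained networks look in the newest picture that a camera, given by its name, has taken for a name from the list of things; names that differ only in an ending like _2 or _b are one class to them, and where a whole thing is asked for, a point or a joint stands for the part that bears it (a point fixed in the world has none). Each returns a list of dicts, best first, with "p" (0 to 1); they miss things now and then, are a little off and sometimes report something else, mostly with a low value. They report only what shows in the picture. A call takes as long as a camera call.
- nets.look_for(name, camera): "point" ([x, y, z] in m, in the coordinates of the camera as it stood for that picture, good to about 4 mm: the middle of the surface that is visible of it).
- nets.pinpoint(name, camera): "point" ([x, y, z] in m, in the coordinates of the camera as it stood for that picture, good to about 4 mm: a listed point, or the origin of a listed thing).
The state is a dict: "time": time; "joint_positions": joint angles; "qvel": joint speeds; "tau": joint torques, N m; "tool_pos": TCP position; "eef_rot": TCP orientation; "force": force on the tool from outside, world axes, zero at the start; "ft_torque": the same for the moment, N m; "gripper_width": finger opening in m; "grip_force": force on a finger pad.
Only numpy, scipy, OpenCV 4.12 (cv2) and the standard library are available. Lean on these libraries where they do the work, as an engineer would, in place of code of your own. Each camera call takes 0.05 s, during which the arm holds its last target. There are 200 camera calls.

## Working session

There is one attempt and no reset: what is moved stays moved. The work goes in short steps, each a Python script; the robot and the scene stay as the last script left them, time stands still between calls to the robot, and variables do not carry over. Pictures are saved under pics/ and viewed, at most 10 in all, crops included, and the job is handed in when it is done.

```bash
mkdir -p pics
cat > h.py <<'E'
from plant import r, kinematics, vision, workorder, nets
import numpy as np, cv2
from scipy.spatial.transform import Rotation as R
def w(p,cam,P=None):
    P=P or vision.camera_params(cam); M=cv2.Rodrigues(np.array(P["rvec"],float))[0]
    return M.T@(np.array(p)-np.array(P["tvec"]).ravel())
def cloud(d,cam,P=None):
    P=P or vision.camera_params(cam); v,u=np.nonzero(d>0)
    q=cv2.undistortPoints(np.stack([u,v],1).astype(np.float64)[:,None],np.array(P["intrinsics"],float),np.array(P["dist"],float))[:,0]
    z=d[v,u]; c=np.c_[q*z[:,None],z]; M=cv2.Rodrigues(np.array(P["rvec"],float))[0]
    X=np.full(d.shape+(3,),np.nan); X[v,u]=(c-np.array(P["tvec"]).ravel())@M; return X
def down(yaw): # tool z down, tool x at yaw
    q=(R.from_euler('z',yaw)*R.from_euler('x',np.pi)).as_quat(); return [q[3],q[0],q[1],q[2]]
E
python3 - <<'E'
from h import *
ims=[]
for c in("top","side"):
    P=vision.camera_params(c)
    im,d=vision.get_image(c); ims.append(im); np.save(f"{c}.npy",cloud(d,c)); np.save(f"{c}_im.npy",im)
    cv2.imwrite(f"pics/{c}.png",im[...,::-1])
    for n in("jar","cap","cap_top","socket","socket_floor","white_jar","stopper","carton"):
        print(c,n,[(np.round(w(o["point"],c),3).tolist(),round(o["p"],2)) for o in nets.pinpoint(n,c)[:3]])
print(r.get_state())
E
```

```text
top jar [([0.475, 0.07, -0.002], 0.67)]
top cap [([0.473, 0.072, 0.088], 0.73)]
top cap_top [([0.471, 0.071, 0.115], 0.56)]
top socket [([0.494, -0.226, 0.005], 0.75), ([0.494, -0.228, 0.002], 0.58)]
top socket_floor [([0.493, -0.228, 0.003], 0.64), ([0.542, -0.488, -0.0], 0.28), ([0.471, 0.069, 0.113], 0.26)]
top white_jar [([0.562, 0.235, 0.002], 0.97)]
top stopper [([0.727, 0.016, -0.002], 0.86), ([0.473, 0.072, 0.089], 0.33)]
top carton [([0.54, -0.488, 0.003], 0.85)]
side jar [([0.474, 0.076, 0.003], 0.57)]
side cap [([0.477, 0.071, 0.094], 0.7), ([0.543, -0.488, 0.002], 0.61)]
side cap_top [([0.476, 0.069, 0.115], 0.81)]
side socket [([0.493, -0.223, 0.001], 0.6)]
side socket_floor [([0.495, -0.226, 0.006], 0.72)]
side white_jar [([0.562, 0.23, 0.003], 0.55)]
side stopper [([0.734, 0.013, 0.004], 0.97)]
side carton [([0.547, -0.489, 0.004], 0.7)]
{'time': 0.9, 'joint_positions': array([-1.22090125e+00,  2.63879478e-01,  1.60399231e+00,  9.21350792e-06,
        1.27368481e+00, -3.69166700e-02]), 'qvel': array([-0.00032947,  0.00101088, -0.00128989,  0.0021035 ,  0.00059491,
       -0.00069059]), 'tau': array([ 2.81796092e-04, -5.02040005e+01, -3.57267594e+01,  7.29476754e-02,
        1.81940157e-02,  9.26215392e-06]), 'tool_pos': array([ 0.25462719, -0.62513598,  0.25572373]), 'eef_rot': array([1.71254350e-05, 9.81355570e-01, 1.92201053e-01, 7.16146874e-06]), 'force': array([-0.20128429,  0.03691723,  0.05886835]), 'ft_torque': array([0.03735107, 0.05497126, 0.01769587]), 'grip_force': 0.0, 'gripper_width': 0.08815738967571492}
```

View pics/top.png

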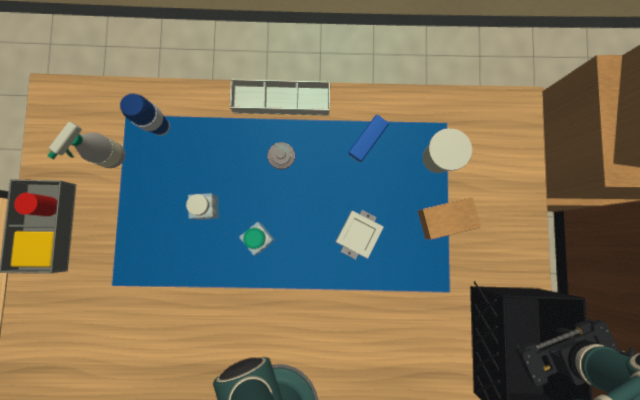

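View pics/side.png

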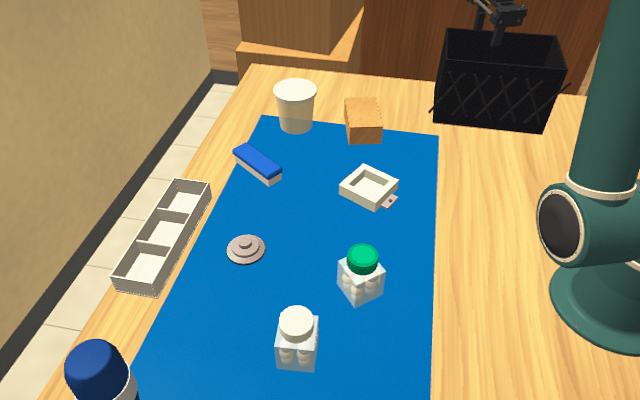

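The top view shows the green cap at (255,238), the socket rotated at (360,234) with the carton to its right, the stopper at (281,155) and the white jar at (201,205). In the side view the gripper stands over a black crate, so I'll raise it before moving. The nets' points agree with both pictures. Next I'll look with the wrist camera.

Run:
```python
from h import *
p=r.get_state()["tool_pos"]; r.movel([p[0],p[1],0.38],0.3)
for i,(x,y) in enumerate([(0.44,-0.226),(0.44,0.07)]):
    r.move_ptp([x,y,0.34],down(1.2)); r.pause(0.2)
    P=vision.camera_params("wrist"); im,d=vision.get_image("wrist"); X=cloud(d,"wrist",P)
    cv2.imwrite(f"pics/w{i}.png",im[...,::-1]); np.save(f"w{i}.npy",X); np.save(f"w{i}_im.npy",im)
    print("cam",w([0,0,0],"wrist",P),r.get_state()["joint_positions"].round(2))
    for n in("jar","cap_top","socket","socket_floor"):
        print(n,[(np.round(w(o["point"],"wrist",P),3).tolist(),round(o["p"],2)) for o in nets.pinpoint(n,"wrist")[:2]])
    for lo,hi,nm in [(0.027,0.037,"rim"),(0.106,0.122,"cap"),(0.076,0.087,"shoulder")]:
        m=(X[...,2]>lo)&(X[...,2]<hi)&(np.hypot(X[...,0]-[.494,.474][i],X[...,1]-[-.226,.071][i])<.085)
        if m.sum()>50:
            q=X[m]; (c,s,a)=cv2.minAreaRect((q[:,:2]*1000).astype(np.float32)); print(nm,m.sum(),np.round(c,1),np.round(s,1),round(a,1),q[:,2].mean().round(4))
print(r.get_state()["time"])
a=np.hstack([cv2.imread("pics/w0.png"),cv2.imread("pics/w1.png")]); cv2.imwrite("pics/w01.png",cv2.resize(a,(800,250),interpolation=cv2.INTER_AREA))
```

```text
cam [ 0.46606876 -0.15992441  0.46926103] [-0.53 -0.12  1.86 -0.    1.4  -0.15]
jar []
cap_top []
socket [([0.495, -0.229, -0.003], 0.72)]
socket_floor [([0.494, -0.229, 0.01], 0.9)]
rim 3248 [ 495.2 -227.9] [104.3 104.4] 63.8 0.0321
cam [0.46644933 0.13592704 0.46914158] [ 0.1  -0.23  1.95 -0.    1.42  0.47]
jar [([0.473, 0.071, 0.005], 0.88)]
cap_top [([0.475, 0.07, 0.112], 0.98)]
socket [([0.496, -0.23, -0.003], 0.71), ([0.565, 0.23, -0.0], 0.59)]
socket_floor [([0.492, -0.228, 0.006], 0.92), ([0.732, 0.013, 0.001], 0.65)]
cap 2154 [475.5  71.8] [58. 58.] 66.9 0.1154
shoulder 850 [475.7  71. ] [66.4 66.3] 40.8 0.0821
5.125
```

View pics/w01.png

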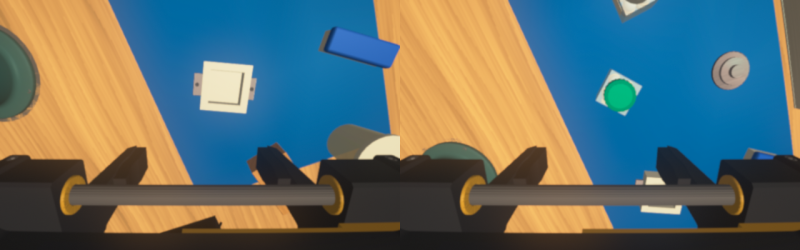

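Both fits match the stated sizes. The socket is at (495.2, -227.9) mm, angle 63.8°, and the jar is at (475.6, 71.5) mm, angle 40.8°, so the jar needs +23°. I'll grasp it by the cap and carry it.

Run:
```python
from h import *
g=np.radians(20); x,y=.4756,.0715
r.move_ptp([x,y,0.2],down(g)); r.movel([x,y,0.103],0.12)
print(r.get_state()["force"].round(1))
r.command_gripper(0.05,60)
s=r.get_state(); print(s["gripper_width"],s["grip_force"],s["force"].round(1),s["tool_pos"].round(4))
r.movel([x,y,0.23],0.15); r.pause(.1)
s=r.get_state(); print(s["gripper_width"],s["force"].round(1),s["ft_torque"].round(2),s["time"])
r.move_ptp([.4952,-.2279,0.23],down(g+np.radians(23)))
r.movel([.4952,-.2279,0.15],0.15); r.pause(.2)
s=r.get_state(); print(s["force"].round(1),s["ft_torque"].round(2),s["tool_pos"].round(4),s["time"])
im,d=vision.get_image("side"); cv2.imwrite("pics/s2.png",cv2.resize(im[90:290,240:480,::-1],(720,600)))
P=vision.camera_params("wrist"); im,d=vision.get_image("wrist"); X=cloud(d,"wrist",P)
m=(X[...,2]>.121)&(X[...,2]<.137)&(np.hypot(X[...,0]-.495,X[...,1]+.228)<.06)
q=X[m];print(m.sum())
if m.sum()>50: print(cv2.minAreaRect((q[:,:2]*1000).astype(np.float32)),q[:,2].mean())
cv2.imwrite("pics/w2.png",im[...,::-1])
```

```text
[-0.4 -0.  -0.1]
0.057270473097132985 60.000776873202994 [0.4 0.4 2.3] [0.4759 0.0715 0.1033]
0.05678019527709856 [-0.7 -0.9 -4.5] [-0.01 -0.01 -0.  ] 8.5917
[-0.4  0.4 -4.4] [-0.03 -0.05 -0.03] [ 0.4963 -0.2284  0.1517] 10.625
4240
((505.59381103515625, -218.0535888671875), (39.90150451660156, 74.5267562866211), 63.781612396240234) 0.12884040057731103
```

View pics/s2.png

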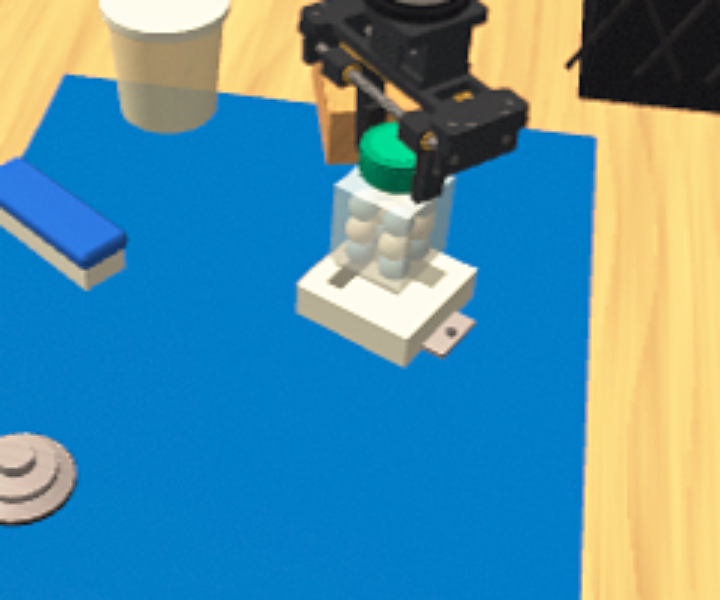

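The jar hangs upright over the pocket in the side view, and its angle fits at 63.8°. Now I'll lower it while watching the force.

Run:
```python
from h import *
z=.15
for z in [.135,.128,.122,.117,.113,.111,.109,.108,.107,.106]:
    r.movel([.4946,-.2276,z],0.06); r.pause(.1)
    s=r.get_state(); print(z,s["tool_pos"].round(4),s["force"].round(1),s["ft_torque"].round(2),round(s["time"],2))
    if s["force"][2]>8 or np.abs(s["force"][:2]).max()>12: break
im,d=vision.get_image("side"); cv2.imwrite("pics/s3.png",cv2.resize(im[90:290,240:480,::-1],(720,600)))
```

```text
0.135 [ 0.4945 -0.2276  0.1348] [ 0.3 -0.3 -4.6] [-0.05 -0.08 -0.02] 11.22
0.128 [ 0.4946 -0.2276  0.1279] [-0.8 -0.9 -5.2] [-0.   -0.03  0.01] 11.59
0.122 [ 0.4945 -0.2276  0.1218] [-0.4  0.5 -6.1] [-0.03  0.01  0.  ] 11.94
0.117 [ 0.4945 -0.2276  0.1169] [ 0.4  0.2 -4.7] [-0.05  0.02  0.  ] 12.29
0.113 [ 0.4945 -0.2276  0.1129] [ 1.2 -0.3 -4.5] [-0.03 -0.02  0.  ] 12.64
0.111 [ 0.4946 -0.2276  0.111 ] [ 0.4 -0.7 -4.5] [-0.02 -0.01  0.  ] 12.99
0.109 [ 0.4953 -0.2279  0.1098] [ 0.2 -0.  -1.2] [-0.06  0.04 -0.02] 13.34
0.108 [ 0.4953 -0.228   0.1093] [-1.3  0.5  5.6] [0.08 0.22 0.02] 13.69
0.107 [ 0.4955 -0.228   0.1092] [-3.4  1.5 11.5] [0.35 0.47 0.05] 14.04
```

View pics/s3.png

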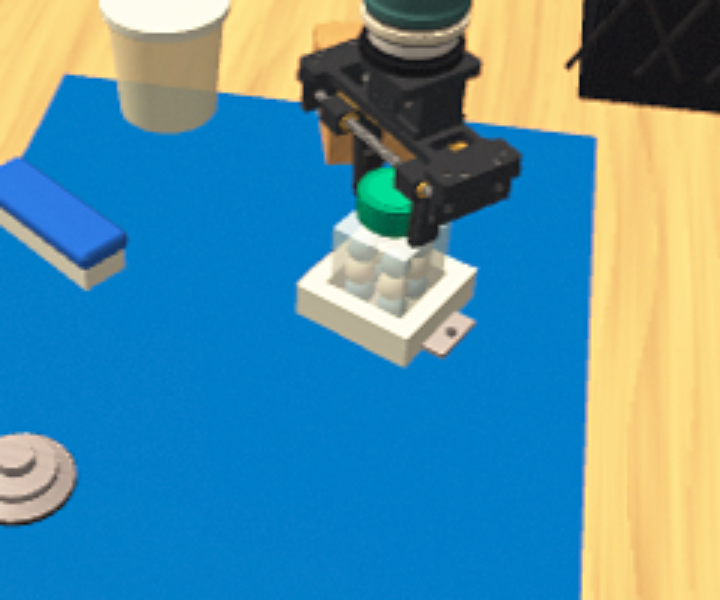

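The jar is seated: the TCP stopped at 0.1092 m, against about 0.109 expected. Now I'll unscrew in small steps, watching torque and axial force.

Run:
```python
from h import *
y0=43.; z=.1075
def yaw(s): q=s["eef_rot"]; return np.degrees(2*np.arctan2(q[2],q[1]))
for a in list(range(4,49,4))+list(range(50,65,2)):
    q=kinematics.ik([.495,-.2278,z],down(np.radians(y0+a)))
    r.goto_joints(q); r.pause(.05)
    s=r.get_state(); f=s["force"]; print(a,round(yaw(s)-y0,1),s["tool_pos"].round(4),f.round(1),s["ft_torque"].round(2),round(s["gripper_width"],4),round(s["time"],2))
    if f[2]>8: z+=.0004
    elif f[2]<0: z-=.0004
    if np.linalg.norm(f)>40: break
```

```text
4 4.0 [ 0.4958 -0.2283  0.1093] [-1.9  1.3  8.5] [0.12 0.37 0.04] 0.0574 14.39
8 7.9 [ 0.4957 -0.2283  0.1093] [-2.  -0.3  6.5] [ 0.09  0.28 -0.15] 0.0569 14.69
12 11.9 [ 0.4956 -0.2283  0.1093] [-2.4 -0.1  7.1] [-0.01  0.35 -0.18] 0.0575 14.99
16 15.9 [ 0.4957 -0.2284  0.1093] [-1.7  0.2  6.3] [-0.    0.3  -0.19] 0.0571 15.29
20 19.9 [ 0.4957 -0.2284  0.1093] [-2.3 -0.2  6.3] [-0.01  0.3  -0.24] 0.0572 15.59
24 23.9 [ 0.4957 -0.2284  0.1093] [-2.5  0.1  7.2] [-0.02  0.26 -0.22] 0.0572 15.89
28 27.9 [ 0.4957 -0.2284  0.1093] [-2.2 -0.4  7. ] [-0.02  0.25 -0.21] 0.0572 16.19
32 31.9 [ 0.4958 -0.2284  0.1093] [-2.2 -0.1  6.1] [-0.05  0.23 -0.19] 0.0572 16.49
36 35.9 [ 0.4958 -0.2284  0.1093] [-1.8  0.5  6. ] [-0.01  0.18 -0.16] 0.0572 16.79
40 39.9 [ 0.4959 -0.2284  0.1093] [-1.9  0.9  6. ] [-0.    0.16 -0.2 ] 0.0573 17.09
44 43.9 [ 0.4959 -0.2284  0.1093] [0.2 0.3 5.8] [ 0.01  0.13 -0.25] 0.0575 17.39
48 47.9 [ 0.496  -0.2284  0.1093] [-0.6  1.1  6.9] [ 0.04  0.1  -0.24] 0.057 17.69
50 49.9 [ 0.496  -0.2283  0.1093] [-1.4  0.8  5.4] [-0.01  0.09 -0.26] 0.0569 17.99
52 51.9 [ 0.4961 -0.2283  0.1093] [-1.9  0.2  6. ] [ 0.07  0.12 -0.25] 0.0572 18.29
54 53.9 [ 0.4961 -0.2283  0.1093] [-0.   0.3  5.8] [ 0.01  0.06 -0.25] 0.0568 18.59
56 55.9 [ 0.4962 -0.2283  0.1093] [-0.3  0.5  6.1] [ 0.09  0.1  -0.26] 0.0569 18.89
58 57.9 [ 0.4962 -0.2283  0.1093] [-0.8  0.3  5.7] [ 0.05  0.02 -0.27] 0.0569 19.19
60 59.9 [ 0.4962 -0.2283  0.1093] [-0.8  0.3  6.1] [ 0.05 -0.03 -0.29] 0.0568 19.49
62 61.9 [ 0.4962 -0.2282  0.1093] [-1.1  1.7  4.3] [ 0.12 -0.   -0.23] 0.0568 19.79
64 63.9 [ 0.4962 -0.2282  0.1093] [-0.1  1.2  6. ] [ 0.12 -0.05 -0.27] 0.057 20.09
```

Torque is steady at about 0.25 N m. I'll check whether the cap turned or the jar turned in the socket.

Run:
```python
from h import *
y0=43.; z=.1075
for a in (66,68,70):
    r.goto_joints(kinematics.ik([.495,-.2278,z],down(np.radians(y0+a)))); s0=r.get_state(); r.pause(.05)
    s=r.get_state(); print(a,s["tool_pos"].round(4),s["force"].round(1),s0["ft_torque"].round(2),s["ft_torque"].round(2))
P=vision.camera_params("wrist"); im,d=vision.get_image("wrist"); X=cloud(d,"wrist",P)
m=(X[...,2]>.083)&(X[...,2]<.091)&(np.hypot(X[...,0]-.495,X[...,1]+.228)<.055)
q=X[m];print(m.sum(),cv2.minAreaRect((q[:,:2]*1000).astype(np.float32)),np.median(q[:,2]))
im2,d=vision.get_image("side")
a=cv2.resize(im[100:340,160:480,::-1],(400,300)); b=cv2.resize(im2[130:220,320:440,::-1],(400,300)); cv2.imwrite("pics/c4.png",np.hstack([a,b]))
```

```text
66 [ 0.4963 -0.2282  0.1093] [-1.2  1.6  7.9] [ 0.15  0.08 -0.27] [ 0.16  0.13 -0.25]
68 [ 0.4963 -0.2282  0.1093] [-0.8  2.3  7.4] [ 0.23  0.16 -0.26] [ 0.2  -0.01 -0.21]
70 [ 0.4963 -0.2282  0.1093] [-2.2  1.6  8. ] [ 0.23  0.12 -0.2 ] [ 0.2   0.01 -0.34]
3524 ((484.97283935546875, -204.5548553466797), (83.86573028564453, 41.75164031982422), 22.98286247253418) 0.08818418192311439
```

View pics/c4.png

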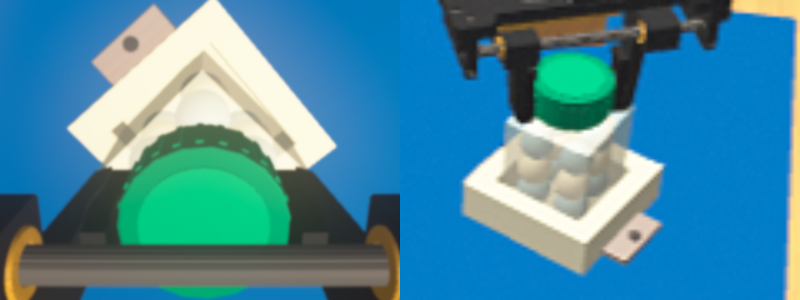

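The jar is still square in the socket. I'll try a gentle lift: released means about -0.5 N, still threaded means about -4.5 N with the jar rising.

Run:
```python
from h import *
for z in (.1093,.110,.111,.112,.113):
    r.movel([.495,-.2278,z],0.03); r.pause(.15)
    s=r.get_state(); print(z,s["tool_pos"].round(4),s["force"].round(1),s["ft_torque"].round(2),round(s["time"],2))
P=vision.camera_params("wrist"); im,d=vision.get_image("wrist"); X=cloud(d,"wrist",P)
m=(X[...,2]>.080)&(X[...,2]<.096)&(np.hypot(X[...,0]-.495,X[...,1]+.228)<.05)
h=np.histogram(X[m][:,2]*1000,np.arange(80,97)); print(h[0])
```

```text
0.1093 [ 0.4957 -0.2279  0.1097] [2.3 1.3 2.5] [ 0.16 -0.32 -0.24] 21.49
0.11 [ 0.4951 -0.2278  0.11  ] [2.7 1.5 0.4] [ 0.07 -0.56 -0.2 ] 21.89
0.111 [ 0.4943 -0.2276  0.1104] [ 1.   0.3 -3.4] [ 0.09 -0.31 -0.19] 22.29
0.112 [ 0.4946 -0.2276  0.1118] [ 0.   0.7 -3. ] [ 0.04 -0.08 -0.18] 22.69
0.113 [ 0.4953 -0.2279  0.1133] [ 0.7  0.3 -0.6] [ 0.12 -0.15 -0.09] 23.09
[  49   51   36   50   66   43   85  862 1947  612   22    0    0    0
    0   11]
```

The shoulder stayed at 88 mm and the force is -0.6 N, so the cap is free and the jar is seated. I'll lift straight up.

Run:
```python
from h import *
for z in (.117,.124,.132,.147):
    r.movel([.495,-.2278,z],0.05); r.pause(.15)
    s=r.get_state(); print(z,s["tool_pos"].round(4),s["force"].round(1),s["ft_torque"].round(2),round(s["gripper_width"],4),round(s["grip_force"],1),round(s["time"],2))
P=vision.camera_params("wrist"); im,d=vision.get_image("wrist"); X=cloud(d,"wrist",P)
m=(X[...,2]>.080)&(X[...,2]<.096)&(np.hypot(X[...,0]-.495,X[...,1]+.228)<.05)
print(np.histogram(X[m][:,2]*1000,np.arange(80,97))[0])
g=(im[...,1]>im[...,0]+60)&(im[...,1]>im[...,2]+25)&(X[...,2]>.145); q=X[g]
A=np.c_[q[:,:2],np.ones(len(q))]; t=np.linalg.lstsq(A[q[:,2]>np.median(q[:,2])-.003],q[q[:,2]>np.median(q[:,2])-.003,2],rcond=None)[0]
print("cap",np.median(q,0),"tilt",t[:2],cv2.minEnclosingCircle((q[:,:2]*1000).astype(np.float32)))
im2,d=vision.get_image("side")
a=cv2.resize(im[100:340,160:480,::-1],(400,300)); b=cv2.resize(im2[110:230,310:470,::-1],(400,300)); cv2.imwrite("pics/c5.png",np.hstack([a,b]))
```

```text
0.117 [ 0.495  -0.2279  0.1172] [0.3 0.3 0.4] [-0.04 -0.1  -0.01] 0.0571 60.0 23.54
0.124 [ 0.4949 -0.2278  0.124 ] [ 0.3 -0.4 -0.3] [-0.02 -0.09  0.04] 0.0573 60.0 23.98
0.132 [ 0.495  -0.2278  0.132 ] [ 0.3  0.3 -0.5] [-0.04 -0.08 -0.04] 0.0574 60.0 24.44
0.147 [ 0.4948 -0.2277  0.1468] [ 0.3 -0.3 -0.5] [ 0.01 -0.08  0.04] 0.0569 60.0 25.04
[   5   21   48   60   13   16  128 1361 2177  405   14    3    2    4
    1    1]
cap [ 0.48982471 -0.21939207  0.15907466] tilt [-0.20449606  0.17524683] ((463.47015380859375, -220.7458953857422), 61.747718811035156)
```

View pics/c5.png

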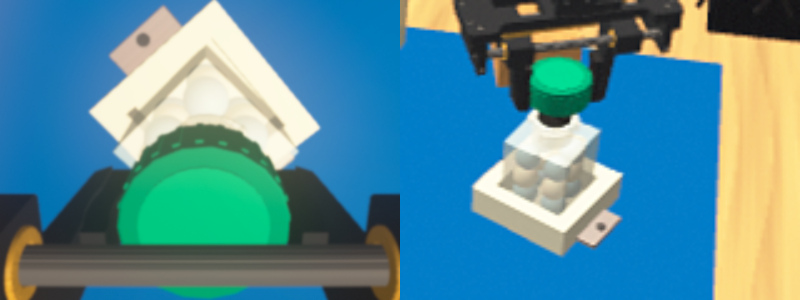

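The cap is clear of the neck in both views, with something black between them. The rough tilt fit included the cap's side ribs, so I need a proper plane fit of the cap top and a closer look.

Run:
```python
from h import *
for c in("wrist","top","side"):
    P=vision.camera_params(c); im,d=vision.get_image(c); X=cloud(d,c,P)
    i=im.astype(int); g=(i[...,1]>i[...,0]+60)&(i[...,1]>i[...,2]+25)&(X[...,2]>.12)&(np.hypot(X[...,0]-.495,X[...,1]+.228)<.045); q=X[g]; 
    print(c,len(q)); best=None; rng=np.random.default_rng(0)
    if len(q)<30: continue
    for _ in range(400):
        a=q[rng.choice(len(q),3,False)]; n=np.cross(a[1]-a[0],a[2]-a[0]); n/=np.linalg.norm(n)+1e-12; n*=np.sign(n[2])
        k=np.abs((q-a[0])@n)<.001
        if n[2]>.8 and (best is None or k.sum()>best.sum()): best=k
    b=q[best]; n=np.linalg.svd(b-b.mean(0))[2][2]; n*=np.sign(n[2]); print(c,best.sum(),n.round(3),b.min(0).round(4),b.max(0).round(4),cv2.minEnclosingCircle((b[:,:2]*1000).astype(np.float32)))
    if c=="side":
        Y=X[130:230,310:470]
        J=i[130:230,310:470]; bl=(J.max(2)<60)&(np.hypot(Y[...,0]-.495,Y[...,1]+.228)<.03)&(Y[...,2]<.16); print("black",bl.sum(), np.nanmin(Y[bl],0),np.nanmax(Y[bl],0))
        cv2.imwrite("pics/s6.png",cv2.resize(im[125:185,345:425,::-1],(800,600),interpolation=cv2.INTER_CUBIC))
s=r.get_state();q=s["eef_rot"];print("tool z",R.from_quat([*q[1:],q[0]]).as_matrix().round(3).tolist(),s["force"].round(2))
```

```text
wrist 9717
wrist 8216 [-0.     0.005  1.   ] [ 0.465  -0.2564  0.1577] [ 0.5218 -0.1993  0.16  ] ((493.78460693359375, -227.95399475097656), 28.863250732421875)
top 0
side 466
side 165 [0.012 0.008 1.   ] [ 0.4689 -0.2523  0.158 ] [ 0.5192 -0.1978  0.1606] ((494.2508239746094, -223.95660400390625), 28.839860916137695)
black 42 [ 0.48133837 -0.22597655  0.11050846] [ 0.51851218 -0.20943493  0.13871326]
tool z [[-0.391, 0.921, -0.0], [0.921, 0.391, 0.0], [0.0, -0.0, -1.0]] [ 0.48 -0.23 -0.94]
```

View pics/s6.png

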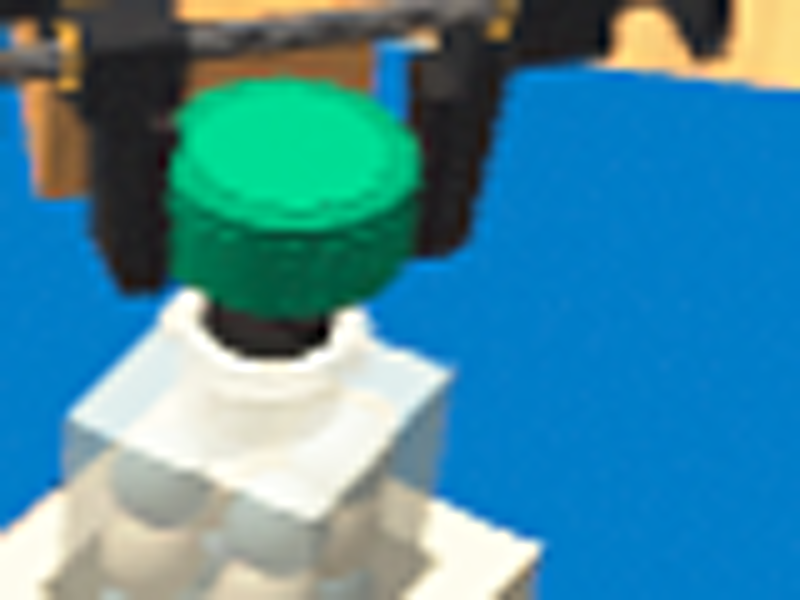

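The black shape is the seal lying flat inside the mouth. The cap is level (under 1°), its edge is about 16 mm above the mouth and centred, and the socket's play keeps the jar within limits.

```bash
python3 -c "
from h import *
print(workorder.job_done(), r.get_state()['time'])"
```

```text
the job is handed in; nothing more can be done
the job is handed in; nothing more can be done
```

The job is handed in; no verdict came back. The jar is seated in the socket, and its unscrewed cap is held level about 16 mm above the mouth.

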